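# Set and close the lever clamp on a plaster casting mould

### The arm

A 6-joint arm with a two-finger parallel gripper is mounted at the origin on the work surface. World frame = base frame: x ahead of the robot, y to its left, z up, the work surface at z = 0. Lengths are in m, angles in degrees, forces in N, time in s.
With the tool pointing down it reaches from about 0.4 to 0.825 m from the base axis. Payload 7 kg.
Tool frame: the origin (TCP) lies at the centre of the arm's flange, where the gripper is bolted on; the fingertips stand 178 mm ahead of it and the grasp point (between the pads) lies 159 mm ahead of it (tip_reach is the distance from the TCP to the fingertips, in m); z points along the fingers, y is the line along which they close (so a half turn about z gives the same grasp; the last joint's range is limited). The gripper opens to 88 mm and grips with 3 to 60 N. Pads are 19 mm wide; open, the fingers measure 130 mm over their backs; the gripper's body (78 mm by 193 mm) begins 47 mm behind the grasp point.
Start: joints at [88.585, 20.546, 0.682, 0, -70.136, -16.507], TCP at [0.208, 0.642, 0.405] pointing down, gripper open.
Joint ranges: [-176.03, 176.03], [-82.01, 121.73], [-58.28, 71.71], [-173.87, 95.51], [-174.79, -0.11], [-173.66, 173.66]. Speed limits (degrees/s): [136.94, 136.94, 172.46, 180, 180, 180].

### API

Orientations are given as [roll, pitch, yaw] about the fixed x, y, z axes, in that order (R = Rz(yaw) Ry(pitch) Rx(roll)).
In Python, from plant import * gives the robot as it stands.
- The arm moves only by the shell command python3 -m handwheel 'ROWS'. ROWS is JSON, a list of rows, each a list of 7 numbers: the opening, from -1 (shut) to 1 (fully open), then the shift along the tool's x, y, z as a fraction of full scale, then the turn, a rotation vector about the tool's x, y, z as a fraction of full scale. A call has 1 to 5 rows; each row shifts and turns the commanded pose from where the row before left it, along the tool's axes as they then stand; what a row does not reach is not made up. Full scale, the value 1, is 0.025 m for a shift and 6 degrees for a turn. A row lasts 1/8 s, in which the tool goes at most 62.5 mm and 10.7 degrees, less where a joint would pass 70% of its speed; a pose out of reach is approached as far as the arm can. A call with a number of a shift or a turn outside -1 to 1 is refused whole. A call with a gripper value outside its range is refused whole. The fingers move at their own pace and stop on an object; the grip force is fixed at half the most. Time passes only in rows, so rows that do not move let the fingers close. It gives the time, the measured TCP pose, the force, the opening and the grip force at its end, in the units of the state.
- get_obs(): the state, without advancing time (a new reading comes with each control period).
- snapshot(name): name is "side" or "top" or "wrist"; returns a dict with "color" (420x560x3 uint8, red, green, blue), "fx", "fy", "cx", "cy" (pixels), "R" (3x3) and "t" (3): a world point X has camera coordinates R X + t; the wrist camera has in their place "tool_from_camera" (4x4, takes a point from camera to tool coordinates, whose origin is the TCP and whose axes are the flange's). Camera axes: x right, y down, z forward; pixel columns grow to the right and rows downward; lengths in m; the calibration is good to about 2 mm. A picture is of the moment at which its call begins: read the wrist's pose just before it. There is no depth.
- close_job(): hands the job in; it is judged then, once.
The state is a dict: "clock": time; "joint_pos": joint angles; "qvel": joint speeds; "tau": joint torques, N m; "tool_pos": TCP position; "orientation": TCP orientation; "force": force on the tool from outside, world axes, zero at the start; "moment": the same for the moment, N m; "opening": finger opening in m; "gripper_force": force on a finger pad.
Only numpy, scipy, OpenCV 4.12 (cv2) and the standard library are available. Lean on these libraries where they do the work, as an engineer would, in place of code of your own. Each camera call takes 0.05 s, during which the arm holds its last target. There are 200 camera calls.

### The job

Try the clamp lever as it stands: press it gently until the plaster mould is nipped and the lever firms up, and note how far down it has come, then lift it off again. Slide the crosshead along its rods to make up the difference, and press the lever down again so that it firms up just as the handle lies level. Leave the mould clamped like that; plaster chips, so never force the lever.

Things in the scene. Friction and masses are not known exactly. Their poses are not given: they have to be found in the camera images.
- clamp: Bench mould clamp, fixed to the table: plywood board 220 x 325 mm, 18 mm thick, with two steel guide rods (14 mm thick, 104 mm apart, axes 40 mm above the table). Its origin is on the table; its +y axis runs along the rods from the lever end to the end plate, x across, z up.
- end_plate (a point): Middle of the top edge of the grey end plate, 88 mm above the table. On the plate's mould side a round foot on a screw backs the mould; how far it is screwed out (0 to 10 mm) is not measured, so the mould slides freely some 2 to 12 mm before it is backed.
- crosshead (a joint): Slide of the crosshead along the rods in m, 0 to 0.055, growing towards the mould (clamp +y). It is an upright aluminium plate across the rods, 190 mm wide, 20 mm thick along the rods, 26 to 80 mm above the table; it carries lever, pivot and plunger along. It slides stiffly, about 22 N either way, and stays where it is put.
- ear_near (a point): Middle of the free end of the crosshead plate at the clamp's -x side, outside the rod, 66 mm above the table, 14 mm below the plate's top edge: 30 mm wide across the clamp, 20 mm thick along the rods; can be pinched from above, the fingers closing along the rods.
- ear_far (a point): The same point on the other end of the crosshead plate (clamp +x side).
- lever (a joint): Lever angle in rad: 0 fully up (57 degrees above level), growing as it is pressed down, 1.0 level, 1.4 its bottom stop. It swings in the clamp's upright y-z plane and stays where it is left. Each rad drives the plunger 30 mm out, so the crosshead moved 30 mm towards the mould makes the lever firm up 1 rad earlier, moved away later.
- lever_pivot (a point): Pivot of the lever, 87 mm above the table, on the crosshead; the lever turns about the clamp's x axis here.
- lever_grip (a point): Middle of the lever's black round grip (18 mm thick, 75 mm long), 100 mm from the pivot; the lever points to the clamp's -y side. Forces here, square to the lever: about 1 N moves it down, 2 N up; pushing the loose mould adds under 1 N; once the mould is nipped the force climbs about 0.5 N per mm. 3 N above free running is firm, 6 N above chips plaster. Let go, it springs back about 0.02 rad and stays.
- plunger: Plunger with a round rubber bumper, 40 mm across, on the mould side of the crosshead, 55 mm above the table; driven out towards the mould by the lever. Its origin is the middle of the bumper's face; the rubber gives about 1 mm for 7 N.
- mould_near: Plaster mould half next to the plunger: 80 mm across the clamp, 40 mm along the rods, 71 mm tall, about 0.2 kg, standing loose on the board between the rods. Its origin is the centre of its underside, 18 mm above the table.
- mould_far: The other plaster mould half, of the same size, standing behind the first with about 2 mm between them.
- pot: Bystander: small unfired clay pot, 72 mm across, 60 mm high; origin under its centre.
- tub: Bystander: black plastic tub, 85 x 150 x 50 mm; origin under its centre.
- rib: Bystander: flat wooden rib, 55 x 110 x 8 mm; origin under its centre.
Not all that is in view belongs to the job. Leave any yellow look-alike of the mould_far alone.

How it is judged:
By the outcome, as a careful person would: the job done as asked, in the order asked, and still so for the second after the job is handed in, with the robot touching nothing.
It also fails if it takes over 72 s, if anything falls off the work surface, if the arm or the gripper's body presses on something with over 40 N, if the wrist force passes 120 N, or if a joint passes its speed limit or range.

## Working session

There is one attempt and no reset: what is moved stays moved. The work goes in short steps, Python scripts to look and compute and a shell command to move; the robot and the scene stay as the last step left them, time stands still between calls to the robot, and variables do not carry over. Pictures are saved under pics/ and viewed, at most 10 in all, crops included, and the job is handed in when it is done.

```bash
mkdir -p pics; ls; python3 - <<'E'
from plant import *
import cv2,numpy as np
o=get_obs();print(o)
for n in("top","side"):
    s=snapshot(n);cv2.imwrite(f"pics/{n}0.png",s["color"][:,:,::-1]);print(n,s["fx"],s["fy"],s["cx"],s["cy"],np.round(s["R"],4).tolist(),np.round(s["t"],4).tolist())
E
```

```text
pics
{'clock': 0.0, 'joint_pos': array([ 8.85849582e+01,  2.05934188e+01,  6.34117365e-01, -2.29520498e-02,
       -7.01350831e+01, -1.65075486e+01]), 'qvel': array([ 0.03419622,  0.02128847,  0.00329322, -0.01256765,  0.03606215,
       -0.03686141]), 'tau': array([-3.99249475e-04, -5.82712662e+01,  2.93063700e+01,  6.99740991e+00,
        6.98400821e-03, -1.65924876e-04]), 'tool_pos': array([0.20764365, 0.6420698 , 0.40369374]), 'orientation': array([ 1.79903374e+02, -6.13476759e-03, -1.79304022e+01]), 'force': array([-0.88576099,  0.33786382, -0.37441732]), 'moment': array([-0.0447504 ,  0.02860968, -0.01190716]), 'gripper_force': 0.0, 'opening': 0.08759258740470555}
top 397.9070206845821 397.9070206845821 286.8426888821291 211.1452535273901 [[0.0057, -1.0, -0.006], [-0.9875, -0.0047, -0.1576], [0.1576, 0.0069, -0.9875]] [0.023, 0.5389, 1.1433]
side 466.3612413521471 466.3612413521471 278.7417406379418 210.5909027593556 [[0.9709, -0.2394, 0.0034], [-0.1694, -0.6968, -0.697], [0.1692, 0.6762, -0.7171]] [-0.4968, 0.1951, 1.313]
```

View pics/top0.png

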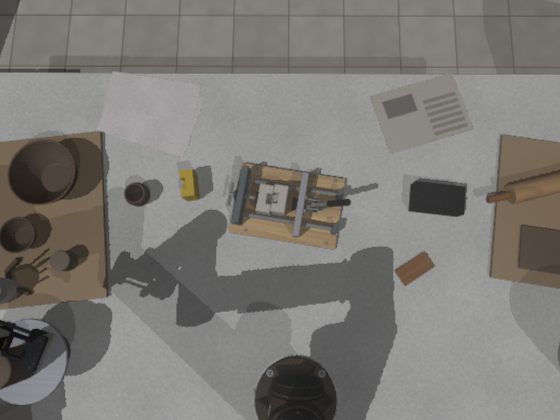

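View pics/side0.png

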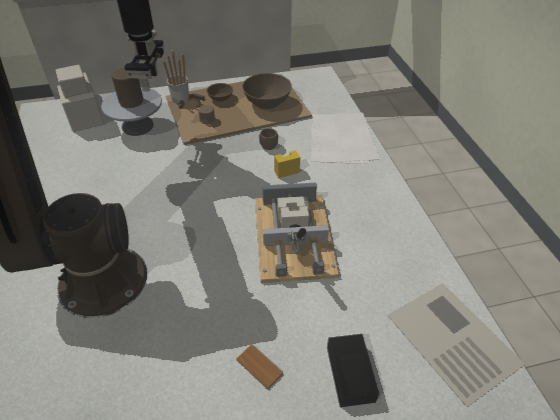

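The top view shows the clamp around (290,205), its lever at right (grip ~(340,203)), and the end plate at (240,195). In the side view the clamp is at (297,235). I'll take enlarged crops of both.

```bash
cat > h.py <<'E'
from plant import *
import cv2,numpy as np
from scipy.spatial.transform import Rotation as Ro
def pose():
    o=get_obs();return Ro.from_euler('xyz',o['orientation'],degrees=True).as_matrix(),o['tool_pos']
def cam(n):
    R,p=pose();s=snapshot(n)
    if 'R' not in s:
        T=np.array(s['tool_from_camera']);Rw=R@T[:3,:3];c=R@T[:3,3]+p
        s['R']=Rw.T;s['t']=-Rw.T@c
    s['R']=np.array(s['R']);s['t']=np.array(s['t']);return s
def ray(s,u,v):
    d=s['R'].T@np.array([(u-s['cx'])/s['fx'],(v-s['cy'])/s['fy'],1]);return -s['R'].T@s['t'],d/np.linalg.norm(d)
def onz(s,u,v,z):
    c,d=ray(s,u,v);return c+d*(z-c[2])/d[2]
def tri(s1,p1,s2,p2):
    c1,d1=ray(s1,*p1);c2,d2=ray(s2,*p2)
    k=np.linalg.lstsq(np.c_[d1,-d2],c2-c1,rcond=None)[0];a=c1+k[0]*d1;b=c2+k[1]*d2
    return (a+b)/2,np.linalg.norm(a-b)
def proj(s,X):
    q=s['R']@np.array(X)+s['t'];return s['fx']*q[0]/q[2]+s['cx'],s['fy']*q[1]/q[2]+s['cy']
E
python3 - <<'E'
from h import *
a=cv2.imread('pics/top0.png')[150:260,220:360];b=cv2.imread('pics/side0.png')[175:290,245:350]
a=cv2.resize(a,None,fx=3,fy=3,interpolation=2);b=cv2.resize(b,None,fx=3.3,fy=3.3,interpolation=2)
h=max(a.shape[0],b.shape[0]);c=np.zeros((h,a.shape[1]+b.shape[1],3),np.uint8);c[:a.shape[0],:a.shape[1]]=a;c[:b.shape[0],a.shape[1]:]=b
cv2.imwrite('pics/crop1.png',c);print(c.shape)
s=snapshot('top');s={k:np.array(v) if k in'Rt' else v for k,v in s.items()}
for p in [(245,163),(347,180),(337,248),(230,235)]:print(onz(s,*p,.018))
E
```

```text
(380, 766, 3)
[0.69354821 0.15680372 0.018     ]
[ 0.64075137 -0.15874235  0.018     ]
[ 0.43158676 -0.12501745  0.018     ]
[0.4690174  0.19709215 0.018     ]
```

View pics/crop1.png

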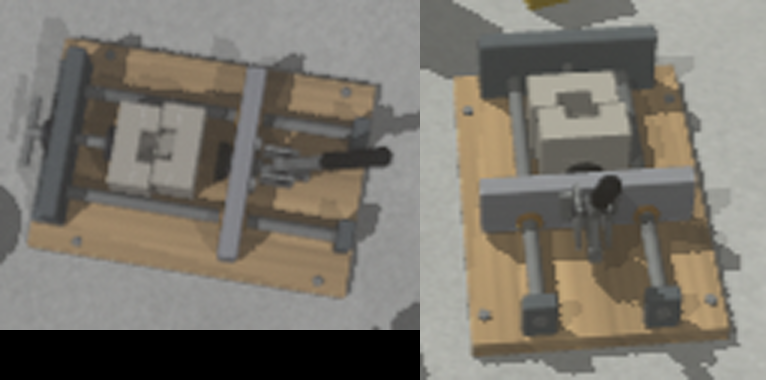

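The crops show the crosshead's top edge running from (306,173) to (296,236) and the black grip from (328,203) to (349,202) in the full top image. In the side view the grip is end-on at about (301,232). Next I'll work out the geometry.

```bash
python3 - <<'E'
from h import *
S=cam('top');D=cam('side')
T=lambda x,y:(220+x/3,150+y/3)
U=lambda x,y:(245+(x-420)/3.3,175+y/3.3)
for n,p in dict(xh_far_l=(249,68),xh_far_r=(267,70),xh_near_l=(218,257),xh_near_r=(237,259)).items():print(n,onz(S,*T(*p),.08))
print('xh left/right back edge side',onz(D,*U(482,181),.08),onz(D,*U(693,170),.08))
print('ep',onz(S,*T(66,48),.088),onz(S,*T(37,218),.088),onz(S,*T(87,50),.088),onz(S,*T(60,222),.088))
print('ep side back',onz(D,*U(480,36),.088),onz(D,*U(656,28),.088))
for p in [(66,38),(378,85),(347,298),(28,247)]:print('board',onz(S,*T(*p),.018))
for p in [(457,80),(675,66),(730,328),(474,346)]:print('boardS',onz(D,*U(*p),.018))
print('grip tip',tri(S,T(387,156),D,U(607,188)),'gripmid',tri(S,T(356,158),D,U(606,194)))
print([np.round(get_obs()['force'],2) for _ in range(2)])
E
```

```text
xh_far_l [ 0.64726489 -0.02116084  0.08      ]
xh_far_r [ 0.6453292 -0.0387336  0.08     ]
xh_near_l [0.46195351 0.00848665 0.08      ]
xh_near_r [ 0.46013681 -0.00961189  0.08      ]
xh left/right back edge side [0.46884827 0.0066844  0.08      ] [ 0.65138683 -0.02443244  0.08      ]
ep [0.66446676 0.15722706 0.088     ] [0.49750943 0.18092236 0.088     ] [0.66254249 0.13672733 0.088     ] [0.49378354 0.15892424 0.088     ]
ep side back [0.50566676 0.1797797  0.088     ] [0.67095225 0.15118909 0.088     ]
board [0.69458002 0.16615367 0.018     ]
board [ 0.64600589 -0.15575857  0.018     ]
board [ 0.4275789  -0.12096962  0.018     ]
board [0.47708677 0.19933642 0.018     ]
boardS [0.48485121 0.19711771 0.018     ]
boardS [0.69955616 0.16542256 0.018     ]
boardS [ 0.64790862 -0.15204858  0.018     ]
boardS [ 0.43275312 -0.11872568  0.018     ]
grip tip (array([ 0.53682668, -0.13481292,  0.2078079 ]), np.float64(0.00031171589673274856)) gripmid (array([ 0.54233823, -0.11259837,  0.17448295]), np.float64(0.0022664185071987588))
[array([ 0.23, -0.92,  0.06]), array([ 0.23, -0.92,  0.06])]
```

Geometry is consistent: clamp yaw ≈ -8.9°, crosshead width 0.187 m, lever fully up with the grip at (0.542,-0.113,0.174). I'll turn the tool first, then travel to above the lever, raised.

```bash
python3 -m handwheel '[[-1,0,0,-1,0,0,1],[-1,0,0,-1,0,0,1],[-1,0,0,0,0,0,1],[-1,0,0,0,0,0,1],[-1,0,0,0,0,0,1]]'
python3 -m handwheel '[[-1,0,0,0,0,0,1],[-1,0,0,0,0,0,1],[-1,0,0,0,0,0,1],[-1,0,0,0,0,0,1],[-1,0,0,0,0,0,1]]'
python3 -m handwheel '[[-1,0,0,0,0,0,1],[-1,0,0,0,0,0,1],[-1,0,0,0,0,0,1],[-1,0,0,0,0,0,0.5],[-1,0,0,0,0,0,0]]'
python3 -m handwheel '[[-1,1,-0.64,0,0,0,0],[-1,1,-0.64,0,0,0,0],[-1,1,-0.64,0,0,0,0],[-1,1,-0.64,0,0,0,0],[-1,1,-0.64,0,0,0,0]]'
python3 -m handwheel '[[-1,1,-0.64,0,0,0,0],[-1,1,-0.64,0,0,0,0],[-1,1,-0.64,0,0,0,0],[-1,1,-0.64,0,0,0,0],[-1,1,-0.64,0,0,0,0]]'
python3 -m handwheel '[[-1,1,-0.64,0,0,0,0],[-1,1,-0.64,0,0,0,0],[-1,1,-0.64,0,0,0,0],[-1,1,-0.64,0,0,0,0],[-1,1,-0.64,0,0,0,0]]'
python3 -m handwheel '[[-1,1,-0.64,0,0,0,0],[-1,1,-0.64,0,0,0,0],[-1,1,-0.64,0,0,0,0],[-1,1,-0.64,0,0,0,0],[-1,1,-0.64,0,0,0,0]]'
python3 -m handwheel '[[-1,0,0,0,0,0,0]]'
```

```text
clock: 0.88
tool_pos: [0.2077, 0.6422, 0.4546]
orientation: [180.0, -0.0, -48.1]
force: [0.7, 1.1, -0.7]
opening: 0.0433
gripper_force: 0.0
clock: 1.5
tool_pos: [0.2077, 0.6422, 0.4545]
orientation: [180.0, -0.0, -78.1]
force: [0.5, 0.4, -0.3]
opening: 0.0005
gripper_force: 0.0
clock: 2.12
tool_pos: [0.2077, 0.6422, 0.4545]
orientation: [180.0, -0.0, -98.9]
force: [0.5, -0.3, -0.4]
opening: 0.0003
gripper_force: 0.0
clock: 2.75
tool_pos: [0.2677, 0.5054, 0.4547]
orientation: [180.0, 0.0, -98.8]
force: [0.3, 0.5, 0.6]
opening: 0.0005
gripper_force: 0.0
clock: 3.38
tool_pos: [0.3276, 0.3686, 0.4547]
orientation: [-180.0, 0.0, -98.9]
force: [-0.3, 1.1, 0.3]
opening: 0.0006
gripper_force: 0.0
clock: 4.0
tool_pos: [0.387, 0.2327, 0.4548]
orientation: [-180.0, 0.0, -98.9]
force: [0.8, 0.7, 0.7]
opening: 0.0005
gripper_force: 0.0
clock: 4.62
tool_pos: [0.4463, 0.0968, 0.4548]
orientation: [-180.0, 0.0, -98.9]
force: [0.9, 0.0, -1.4]
opening: 0.0007
gripper_force: 0.0
clock: 4.75
tool_pos: [0.4465, 0.0965, 0.4546]
orientation: [180.0, -0.0, -99.1]
force: [-0.2, -0.0, -0.2]
opening: 0.001
gripper_force: 0.0
```

```bash
python3 -m handwheel '[[-1,1,-0.65,0,0,0,0],[-1,1,-0.65,0,0,0,0],[-1,1,-0.65,0,0,0,0],[-1,1,-0.65,0,0,0,0],[-1,1,-0.65,0,0,0,0]]'
python3 -m handwheel '[[-1,1,-0.65,0,0,0,0],[-1,1,-0.65,0,0,0,0],[-1,0.7,-0.5,0,0,0,0],[-1,0,0,0,0,0,0],[-1,0,0,0,0,0,0]]'
python3 - <<'E'
from h import *
s=cam('wrist');cv2.imwrite('pics/w1.png',s['color'][:,:,::-1]);print(s['tool_from_camera'])
np.savez('w1.npz',R=s['R'],t=s['t'],k=[s['fx'],s['fy'],s['cx'],s['cy']])
a,e=np.array([.988,-.155,0]),np.array([.155,.988,0])
for q in [[.556,-.017,.08],[.549,-.060,.087],[.542,-.113,.1715]]:print(proj(s,q))
E
```

```text
clock: 5.38
tool_pos: [0.5071, -0.0383, 0.4547]
orientation: [-180.0, 0.0, -98.9]
force: [0.3, 0.5, 0.2]
opening: 0.0008
gripper_force: 0.0
clock: 6.0
tool_pos: [0.5408, -0.1108, 0.4546]
orientation: [180.0, 0.0, -98.9]
force: [-0.5, 0.2, 0.3]
opening: 0.0005
gripper_force: 0.0
[[ 4.20102046e-04 -9.55734144e-01 -2.94231320e-01  8.07893260e-02]
 [ 9.99999911e-01  3.94124424e-04  1.47584016e-04  4.53647112e-04]
 [-2.50873338e-05 -2.94231356e-01  9.55734225e-01  2.05978630e-02]
 [ 0.00000000e+00  0.00000000e+00  0.00000000e+00  1.00000000e+00]]
(np.float64(281.6474675444834), np.float64(254.45733246912323))
(np.float64(281.81489851929365), np.float64(224.98789407154965))
(np.float64(280.18952353803377), np.float64(203.21452392133327))
```

View pics/w1.png

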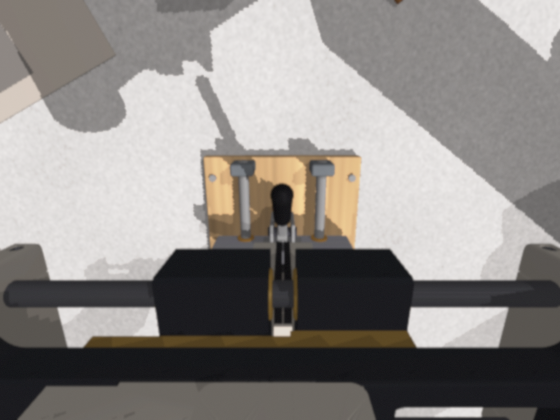

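The wrist picture shows the lever grip as a dark rod from (282,188) to (282,225), in line with the clamp axis. The board front edge is at row 156 and the crosshead at about row 240. This agrees with the predicted grip centre (280,203), so I'll compute the arc for pressing with the closed fingertips.

```bash
cat >> h.py <<'E'
PIV=np.array([.549,-.060,.087]);Eo=-np.array([.1547,.988,0])
def tcp_uz(th):
    f=1-th;P=np.array([.1*np.cos(f)-.009*np.sin(f),.1*np.sin(f)+.009*np.cos(f)])
    return P[0]-.0095,P[1]+.087+.178
def read(n=8,piv=PIV):
    F=[]
    for _ in range(n): snapshot('wrist');F.append(get_obs()['force'])
    F=np.mean(F,0);p=get_obs()['tool_pos'];u=(p-piv)@Eo
    # theta from edge contact
    from scipy.optimize import brentq
    Pu,Pz=u+.0095,p[2]-.178-piv[2]
    g=lambda f:-np.sin(f)*Pu+np.cos(f)*Pz-.009
    f=brentq(g,-.5,1.2)
    Fu=F@Eo;T=Pu*F[2]-Pz*Fu   # reaction torque (up positive)
    print('t %.2f u %.4f z %.4f th %.3f Fu %.2f Fz %.2f leverF %.2f'%(get_obs()['clock'],u,p[2],1-f,Fu,F[2],T/.1))
E
python3 - <<'E'
from h import *
for t in np.arange(0,1.41,.1):
    u,z=tcp_uz(t);print('%.1f %.4f %.4f'%(t,u,z))
read()
E
```

```text
0.0 0.0370 0.3540
0.1 0.0456 0.3489
0.2 0.0537 0.3430
0.3 0.0612 0.3363
0.4 0.0680 0.3289
0.5 0.0739 0.3208
0.6 0.0791 0.3122
0.7 0.0834 0.3032
0.8 0.0867 0.2937
0.9 0.0891 0.2839
1.0 0.0905 0.2740
1.1 0.0909 0.2640
1.2 0.0903 0.2540
1.3 0.0887 0.2440
1.4 0.0861 0.2343Traceback (most recent call last):
  File "<stdin>", line 4, in <module>
  File "h.py", line 34, in read
    f=brentq(g,-.5,1.2)
    r = _zeros._brentq(f, a, b, xtol, rtol, maxiter, args, full_output, disp)
ValueError: f(a) and f(b) must have different signs
```

```bash
sed -i 's/brentq(g,-.5,1.2)/brentq(g,-.6,2.0)/' h.py
python3 -m handwheel '[[-1,-0.58,0,0.9,0,0,0],[-1,0,0,0.9,0,0,0],[-1,0,0,0.9,0,0,0],[-1,0,0,0.9,0,0,0],[-1,0,0,0,0,0,0]]' | head -2
python3 - <<'E'
from h import *
read()
E
python3 -m handwheel '[[-1,0,0,0.2,0,0,0],[-1,0,0,0.2,0,0,0],[-1,0.17,0,0.1,0,0,0],[-1,0.17,0,0.1,0,0,0],[-1,0,0,0,0,0,0]]' | sed -n 1,4p
python3 -m handwheel '[[-1,0.16,0,0.12,0,0,0],[-1,0.16,0,0.12,0,0,0],[-1,0,0,0,0,0,0]]'  | sed -n 1,4p
python3 - <<'E'
from h import *
read(6)
E
```

```text
clock: 7.08
tool_pos: [0.543, -0.0967, 0.3633]
t 7.47 u 0.0372 z 0.3653 th -0.054 Fu 0.18 Fz 0.18 leverF -0.10
clock: 8.1
tool_pos: [0.5419, -0.1056, 0.3493]
orientation: [180.0, -0.0, -99.0]
force: [0.8, -0.2, -0.4]
clock: 8.48
tool_pos: [0.5408, -0.1134, 0.3434]
orientation: [180.0, -0.0, -98.9]
force: [-0.1, 0.3, 0.6]
t 8.78 u 0.0537 z 0.3437 th 0.195 Fu 0.05 Fz -0.00 leverF -0.04
```

```bash
python3 -m handwheel '[[-1,0.15,0,0.135,0,0,0],[-1,0.15,0,0.135,0,0,0],[-1,0,0,0,0,0,0]]'  | sed -n 1,4p
python3 - <<'E'
from h import *
read(6)
s=cam('side');a=cv2.resize(s['color'][170:300,240:360,::-1],None,fx=3.3,fy=3.3,interpolation=2)
w=cam('wrist')['color'][120:320,180:400,::-1];w=cv2.resize(w,(396,429))
h=np.zeros((429,792,3),np.uint8);h[:,:396]=a[:429,:396];h[:,396:]=w;cv2.imwrite('pics/c2.png',h)
E
```

```text
clock: 9.15
tool_pos: [0.5396, -0.1208, 0.3365]
orientation: [180.0, -0.0, -98.9]
force: [-0.3, -0.1, 0.2]
t 9.45 u 0.0612 z 0.3370 th 0.295 Fu 0.02 Fz 0.10 leverF 0.06
```

View pics/c2.png

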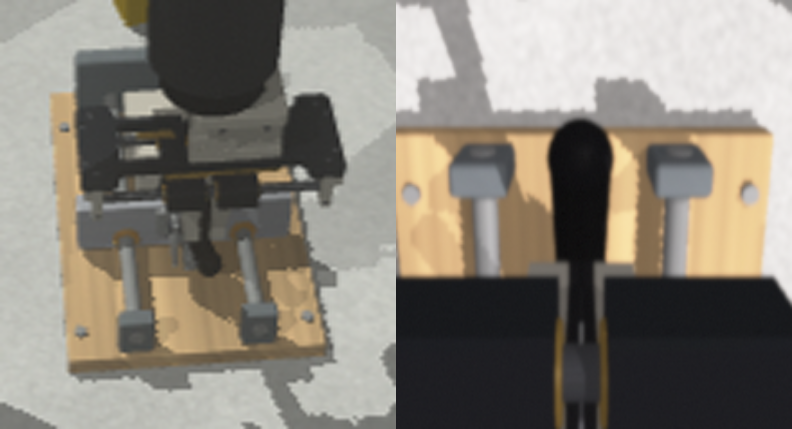

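The left half (side view) shows the lever following the fingertips down, with its grip end now at (208,262) in the crop; the right half shows it central under the fingers. I'll carry on down the arc, reading the force each step.

```bash
python3 -m handwheel '[[-1,0.136,0,0.148,0,0,0]]'  | grep force:
python3 -m handwheel '[[-1,0.136,0,0.148,0,0,0]]'  | grep force:
python3 - <<'E'
from h import *
read(4)
E
python3 -m handwheel '[[-1,0.118,0,0.162,0,0,0]]'  | grep force:
python3 -m handwheel '[[-1,0.118,0,0.162,0,0,0]]'  | grep force:
python3 - <<'E'
from h import *
read(6)
E
```

```text
force: [0.4, 0.9, 1.4]
gripper_force: 0.4
force: [0.7, 0.7, -0.4]
gripper_force: 0.4
t 10.00 u 0.0682 z 0.3293 th 0.398 Fu 0.12 Fz -0.38 leverF -0.37
force: [-1.1, 0.5, 0.2]
gripper_force: 0.4
force: [0.2, 1.1, -0.2]
gripper_force: 0.4
t 10.55 u 0.0740 z 0.3214 th 0.495 Fu 0.02 Fz -0.41 leverF -0.35
```

```bash
python3 -m handwheel '[[-1,0.104,0,0.172,0,0,0]]'  | grep ^force:
python3 - <<'E'
from h import *
read(4)
E
python3 -m handwheel '[[-1,0.104,0,0.172,0,0,0]]'  | grep ^force:
python3 - <<'E'
from h import *
read(6)
E
```

```text
force: [-0.2, 0.1, 0.5]
t 10.88 u 0.0766 z 0.3170 th 0.546 Fu 0.12 Fz 0.10 leverF 0.03
force: [0.5, 1.4, -0.7]
t 11.30 u 0.0792 z 0.3128 th 0.595 Fu 0.32 Fz 0.11 leverF -0.06
```

```bash
python3 -m handwheel '[[-1,0.09,0,0.18,0,0,0]]'  | grep ^force:
python3 - <<'E'
from h import *
read(4)
E
python3 -m handwheel '[[-1,0.08,0,0.18,0,0,0]]'  | grep ^force:
python3 - <<'E'
from h import *
read(6)
E
```

```text
force: [0.7, 0.3, 0.8]
t 11.62 u 0.0814 z 0.3081 th 0.647 Fu -0.05 Fz 0.65 leverF 0.61
force: [-1.1, 1.2, 1.8]
t 12.05 u 0.0834 z 0.3037 th 0.695 Fu -0.18 Fz 0.26 leverF 0.31
```

```bash
python3 -m handwheel '[[-1,0.066,0,0.19,0,0,0]]'  | grep ^force:
python3 - <<'E'
from h import *
read(8)
E
```

```text
force: [-0.8, -0.3, 1.0]
t 12.57 u 0.0850 z 0.2990 th 0.744 Fu 0.07 Fz 0.26 leverF 0.22
```

```bash
python3 -m handwheel '[[-1,0.066,0,0.19,0,0,0]]'  | grep ^force:
python3 - <<'E'
from h import *
read(8)
E
```

```text
force: [0.3, 1.4, 3.1]
t 13.10 u 0.0867 z 0.2942 th 0.795 Fu -0.47 Fz 0.47 leverF 0.59
```

```bash
sed -i 's/^    F=np.mean(F,0)/    print(np.round([f[2] for f in F],1));F=np.mean(F,0)/' h.py
python3 -m handwheel '[[-1,0.025,0,0.1,0,0,0]]'  | grep ^force:
python3 - <<'E'
from h import *
read(8)
E
```

```text
force: [-0.1, 0.9, 3.8]
[4.1 2.5 2.3 1.9 2.5 2.1 1.8 2.3]
t 13.62 u 0.0873 z 0.2919 th 0.819 Fu -0.62 Fz 2.44 leverF 2.53
```

```bash
python3 -m handwheel '[[-1,0.025,0,0.1,0,0,0]]'  | grep ^force:
python3 - <<'E'
from h import *
read(8)
E
```

```text
force: [-1.3, 1.4, 4.6]
[4.8 4.2 4.  2.7 3.  4.2 3.5 3. ]
t 14.15 u 0.0879 z 0.2893 th 0.845 Fu -0.63 Fz 3.67 leverF 3.73
```

The mould is nipped, with force climbing about 0.5 N/mm and now roughly 3 N above free running. One small step more will make the firm-up certain.

```bash
python3 -m handwheel '[[-1,0.012,0,0.05,0,0,0]]'  | grep ^force:
python3 - <<'E'
from h import *
read(12)
s=cam('side');cv2.imwrite('pics/s3.png',s['color'][:,:,::-1])
E
```

```text
force: [-2.2, 2.1, 5.9]
[5.4 4.  5.3 5.1 5.3 5.2 5.  5.6 4.7 4.9 5.1 5.3]
t 14.88 u 0.0882 z 0.2881 th 0.857 Fu -1.19 Fz 5.08 leverF 5.24
```

Firm at θ≈0.845–0.857, about 4 N above free running. Next I'll rise off, open the fingers part way, straddle the grip and pinch it to lift the lever.

```bash
python3 -m handwheel '[[-1,0,0,-0.8,0,0,0],[0,0.42,0,-0.8,0,0,0],[0,0,0,0,0,0,0],[0,0,0,0,0,0,0],[0,0,0,0,0,0,0]]' >/dev/null
python3 -m handwheel '[[0,0,0,0,0,0,0],[0,0,0,0.88,0,0,0],[0,0,0,0.88,0,0,0],[0,0,0,0.88,0,0,0],[0,0,0,0,0,0,0]]'
python3 - <<'E'
from h import *
s=cam('wrist');cv2.imwrite('pics/w4.png',s['color'][100:400,100:460,::-1])
E
```

```text
clock: 16.18
tool_pos: [0.5332, -0.1574, 0.2604]
orientation: [179.8, -0.0, -98.9]
force: [0.3, 0.5, 0.1]
opening: 0.0439
gripper_force: 0.0
```

View pics/w4.png

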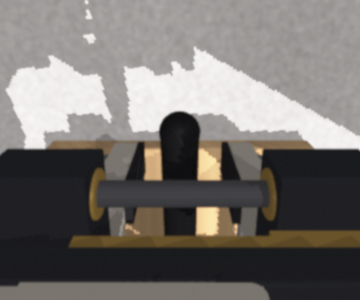

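The grip stands centred between the open fingers (column 180, fingers at about 115 and 245). I'll pinch it and lift along the arc.

```bash
python3 -m handwheel '[[-1,0,0,0,0,0,0],[-1,0,0,0,0,0,0],[-1,0,0,0,0,0,0],[-1,0,0,0,0,0,0]]'
python3 -m handwheel '[[-1,-0.064,0,-0.314,0,0,0],[-1,-0.088,0,-0.308,0,0,0]]' | grep -E 'pos|force'
python3 -m handwheel '[[-1,-0.112,0,-0.3,0,0,0],[-1,-0.136,0,-0.29,0,0,0],[-1,-0.16,0,-0.278,0,0,0],[-1,0,0,0,0,0,0]]'
```

```text
clock: 16.73
tool_pos: [0.5341, -0.1576, 0.2626]
orientation: [-179.9, 0.0, -98.9]
force: [0.3, -0.9, 2.3]
opening: 0.0172
gripper_force: 30.0
tool_pos: [0.5347, -0.1535, 0.2779]
force: [3.8, 1.2, -5.7]
gripper_force: 30.0
clock: 17.48
tool_pos: [0.5362, -0.1432, 0.3001]
orientation: [-179.9, 0.0, -98.9]
force: [3.1, 2.4, -3.1]
opening: 0.0171
gripper_force: 30.0
```

```bash
python3 -m handwheel '[[0.4,0,0,0,0,0,0],[0.4,0,0,0,0,0,0],[0.4,0,0,-0.6,0,0,0],[0.4,0,0,-1,0,0,0],[0.4,0,0,-1,0,0,0]]' |grep -E 'pos|force'
python3 -m handwheel '[[0.4,0,0,-1,0,0,0],[0.4,-1,0.6,0,0,0,0],[0.4,-1,0.6,0,0,0,0],[0.4,-1,0.6,0,0,0,0],[0.4,-1,0.6,0,0,0,0]]' >/dev/null
python3 -m handwheel '[[0.4,-1,0.6,0,0,0,0],[0.4,-0.12,0.23,0,0,0,-1],[0.4,0,0,0,0,0,-1],[0.4,0,0,0,0,0,-1],[0.4,0,0,0,0,0,-1]]' >/dev/null
python3 -m handwheel '[[0.4,0,0,0,0,0,-1],[0.4,0,0,0,0,0,-1],[0.4,0,0,0,0,0,-1],[0.4,0,0,0,0,0,-1],[0.4,0,0,0,0,0,-1]]' >/dev/null
python3 -m handwheel '[[0.4,0,0,0,0,0,-1],[0.4,0,0,0,0,0,-1],[0.4,0,0,0,0,0,-1],[0.4,0,0,0,0,0,-1],[0.4,0,0,0,0,0,-1]]' >/dev/null
python3 -m handwheel '[[0.4,0,0,0.8,0,0,-1],[0.4,0,0,0.8,0,0,0],[0.4,0,0,0.8,0,0,0],[0.4,0,0,0,0,0,0]]'
python3 - <<'E'
from h import *
s=cam('wrist');cv2.imwrite('pics/w5.png',s['color'][:,:,::-1])
c=np.array([.556,-.017,.08]);a,e=np.array([.988,-.1547,0]),np.array([.1547,.988,0])
for i in(-.095,-.05):
  for j in(-.01,.01):print(i,j,np.round(proj(s,c+i*a+j*e),1))
E
```

```text
tool_pos: [0.5359, -0.144, 0.366]
force: [-0.0, 0.0, -0.2]
gripper_force: 0.0
clock: 21.1
tool_pos: [0.4757, -0.005, 0.329]
orientation: [179.9, 0.1, -8.9]
force: [0.9, -0.5, 0.9]
opening: 0.0608
gripper_force: 0.0
-0.095 -0.01 [292.4 231.5]
-0.095 0.01 [268.  231.5]
-0.05 -0.01 [293.  177.4]
-0.05 0.01 [267.1 177.4]
```

View pics/w5.png

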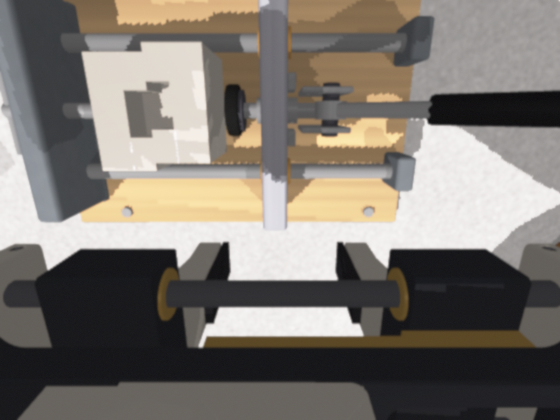

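The wrist picture shows the crosshead plate at columns 262–287 at row 225, its near end at row 230, and the lever raised at right. The plate is ~6 px (≈4.5 mm) further toward the mould than I first measured. I'll check on the side pictures whether it moved or I mis-measured.

```bash
python3 - <<'E'
from h import *
s=cam('side')['color'][:,:,::-1];cv2.imwrite('pics/s5.png',s)
A=cv2.imread('pics/side0.png');B=cv2.imread('pics/s3.png')
for u in (266,270,322,325):
  for n,I in(('0',A),('press',B),('now',s)):print(u,n,I[220:250,u].mean(1).astype(int).tolist())
E
```

```text
266 0 [151, 151, 152, 150, 151, 150, 150, 150, 149, 150, 149, 147, 148, 133, 89, 85, 86, 84, 84, 84, 84, 83, 84, 85, 85, 78, 90, 93, 108, 143]
266 press [171, 171, 171, 143, 72, 60, 60, 60, 58, 73, 65, 61, 58, 53, 52, 51, 52, 53, 52, 52, 53, 58, 55, 52, 52, 53, 52, 55, 58, 68]
266 now [92, 93, 90, 88, 90, 91, 92, 152, 155, 156, 154, 153, 153, 139, 93, 88, 90, 88, 88, 89, 89, 88, 88, 89, 89, 82, 96, 97, 113, 149]
270 0 [144, 145, 144, 144, 144, 144, 144, 144, 138, 147, 148, 148, 149, 125, 88, 85, 86, 84, 84, 85, 84, 84, 84, 84, 84, 74, 91, 92, 91, 92]
270 press [164, 164, 163, 113, 65, 57, 58, 58, 58, 59, 59, 59, 59, 59, 58, 51, 51, 51, 51, 51, 51, 52, 51, 52, 62, 55, 51, 53, 52, 59]
270 now [92, 92, 84, 82, 82, 81, 97, 145, 144, 152, 153, 153, 155, 129, 90, 88, 88, 87, 88, 88, 87, 87, 87, 87, 89, 78, 95, 97, 96, 96]
322 0 [138, 139, 139, 140, 140, 138, 146, 145, 148, 148, 113, 87, 84, 85, 86, 85, 84, 85, 84, 83, 84, 87, 78, 77, 77, 77, 78, 77, 93, 93]
322 press [88, 87, 88, 88, 102, 108, 108, 108, 107, 99, 98, 88, 88, 87, 95, 98, 107, 106, 99, 72, 47, 43, 52, 75, 84, 84, 70, 63, 68, 62]
322 now [143, 143, 144, 144, 141, 141, 150, 150, 152, 142, 105, 88, 87, 87, 87, 86, 87, 86, 85, 85, 85, 88, 79, 94, 96, 96, 96, 96, 95, 95]
325 0 [140, 141, 142, 142, 143, 142, 146, 146, 148, 144, 100, 86, 86, 85, 85, 85, 85, 85, 84, 84, 84, 83, 81, 76, 75, 75, 75, 76, 89, 90]
325 press [88, 88, 102, 111, 108, 108, 108, 110, 104, 98, 97, 80, 78, 78, 70, 67, 81, 71, 68, 55, 45, 45, 66, 80, 81, 82, 69, 63, 64, 65]
325 now [145, 146, 147, 147, 148, 147, 151, 150, 152, 147, 103, 87, 87, 87, 86, 86, 87, 86, 85, 86, 85, 85, 82, 93, 93, 93, 93, 93, 92, 92]
```

The edges sit on the same rows before and now, so the crosshead has not moved; my first estimate was a few mm off. I'll correct by 5 mm, descend on the ear and pinch.

```bash
python3 -m handwheel '[[0.4,0,-0.2,0.84,0,0,0],[0.4,0,0,0.83,0,0,0],[0.4,0,0,0.83,0,0,0],[0.4,0,0,0.83,0,0,0],[0.4,0,0,0.83,0,0,0]]'
python3 -m handwheel '[[-1,0,0,0,0,0,0],[-1,0,0,0,0,0,0],[-1,0,0,0,0,0,0],[-1,0,0,0,0,0,0],[-1,0,0,0,0,0,0]]'
python3 - <<'E'
from h import *
P=[]
for _ in range(5):snapshot('wrist');P.append(get_obs()['tool_pos'])
print(np.mean(P,0),np.std(P,0),get_obs()['force'])
E
```

```text
clock: 21.82
tool_pos: [0.4777, 0.0004, 0.2261]
orientation: [-179.9, -0.1, -8.9]
force: [0.4, -0.2, 0.7]
opening: 0.0612
gripper_force: 0.0
clock: 22.45
tool_pos: [0.4771, 0.0007, 0.2258]
orientation: [-179.9, -0.1, -8.9]
force: [0.4, 2.6, 3.7]
opening: 0.0198
gripper_force: 30.0
[0.47714125 0.00071227 0.22581439] [9.71794678e-06 1.60275772e-05 1.31751177e-05] [-2.39631293  4.66054915  4.31288489]
```

```bash
python3 -m handwheel '[[-1,0,0.06,0,0,0,0],[-1,0,0.06,0,0,0,0],[-1,0,0.06,0,0,0,0],[-1,0,0,0,0,0,0],[-1,0,0,0,0,0,0]]'
python3 - <<'E'
from h import *
snapshot('wrist');p=get_obs()['tool_pos'];print(p,(p-[.47714,.00071,.2258])@np.array([.1547,.988,0])*1e3,get_obs()['force'])
E
```

```text
clock: 23.32
tool_pos: [0.4767, -0.0019, 0.2258]
orientation: [-179.8, -0.1, -8.9]
force: [-6.6, 20.7, 5.6]
opening: 0.0202
gripper_force: 30.0
[ 0.47665731 -0.00194446  0.22584115] -2.697278561390779 [-7.11399462 21.91479446  4.17306812]
```

```bash
python3 -m handwheel '[[-1,0,0.07,0,0,0,0],[-1,0,0,0,0,0,0],[-1,0,0,0,0,0,0]]' | grep -E pos
python3 - <<'E'
from h import *
snapshot('wrist');p=get_obs()['tool_pos'];print(p,(p-[.47714,.00071,.2258])@np.array([.1547,.988,0])*1e3,get_obs()['force'])
E
```

```text
tool_pos: [0.4764, -0.0036, 0.2258]
[ 0.47637257 -0.0036483   0.22584058] -4.42471999659164 [-5.70948457 22.04773382  5.31786041]
```

```bash
python3 -m handwheel '[[0.4,0,0,0,0,0,0],[0.4,0,0,0,0,0,0],[0.4,0,0,0,0,0,0],[0.4,0,0,-0.5,0,0,0],[0.4,0,0,-1,0,0,0]]' >/dev/null
python3 -m handwheel '[[0.4,0,0,-1,0,0,0],[0.4,0,0,-0.83,0,0,0],[0.4,0,0,-0.83,0,0,0],[0.4,0,0,0,0,0,0]]' | grep -E pos
python3 - <<'E'
from h import *
s=cam('wrist');I=s['color'][:,:,::-1];cv2.imwrite('pics/w6.png',I);A=cv2.imread('pics/w5.png')
R,p=pose();print(p)
for r in(200,210):
  for n,J in(('w5',A),('now',I)):print(r,n,J[r,255:300].mean(1).astype(int).tolist())
E
```

```text
tool_pos: [0.4764, -0.0061, 0.3316]
[ 0.47596257 -0.00613649  0.33044337]
200 w5 [208, 208, 208, 207, 204, 198, 191, 186, 196, 210, 219, 223, 225, 226, 227, 227, 226, 225, 224, 223, 224, 224, 223, 222, 222, 222, 224, 224, 220, 205, 179, 153, 134, 129, 129, 131, 136, 156, 185, 199, 203, 204, 205, 205, 204]
200 now [204, 204, 205, 204, 204, 204, 201, 195, 191, 188, 184, 179, 181, 198, 213, 221, 224, 226, 227, 227, 226, 225, 225, 224, 224, 224, 224, 223, 223, 223, 223, 224, 223, 215, 193, 164, 138, 127, 126, 126, 127, 130, 137, 157, 186]
210 w5 [209, 209, 209, 209, 209, 209, 205, 199, 197, 205, 217, 222, 225, 227, 227, 227, 226, 225, 224, 224, 224, 224, 224, 223, 222, 222, 224, 223, 220, 204, 181, 171, 188, 202, 207, 208, 209, 208, 208, 208, 208, 207, 208, 208, 207]
210 now [210, 210, 210, 210, 210, 209, 210, 210, 210, 210, 208, 203, 193, 198, 212, 220, 223, 225, 227, 227, 227, 226, 225, 224, 223, 224, 224, 224, 223, 222, 223, 223, 222, 213, 191, 170, 174, 197, 207, 208, 208, 208, 208, 208, 208]
```

The crosshead moved 4.4–4.7 mm away from the mould, as wanted. Next I'll turn back, shut the fingers and return above the lever.

```bash
python3 -m handwheel '[[-1,0,0,-1,0,0,1],[-1,0,0,-1,0,0,1],[-1,0,0,-0.8,0,0,1],[-1,0,0,0,0,0,1],[-1,0,0,0,0,0,1]]' >/dev/null
python3 -m handwheel '[[-1,0,0,0,0,0,1],[-1,0,0,0,0,0,1],[-1,0,0,0,0,0,1],[-1,0,0,0,0,0,1],[-1,0,0,0,0,0,1]]' >/dev/null
python3 -m handwheel '[[-1,0,0,0,0,0,1],[-1,0,0,0,0,0,1],[-1,0,0,0,0,0,1],[-1,0,0,0,0,0,1],[-1,0,0,0,0,0,1]]' >/dev/null
python3 -m handwheel '[[-1,0.92,-0.64,0,0,0,0],[-1,0.92,-0.64,0,0,0,0],[-1,0.91,-0.64,0,0,0,0],[-1,0.91,-0.65,0,0,0,0],[-1,0.9,-0.65,0,0,0,0]]' >/dev/null
python3 -m handwheel '[[-1,0,0,0,0,0,0]]'
python3 - <<'E'
from h import *
R,p=pose();print((p-PIV)@Eo,(p-PIV)@[.988,-.1547,0],p[2])
s=cam('wrist');cv2.imwrite('pics/w7.png',s['color'][:,:,::-1])
E
```

```text
clock: 27.6
tool_pos: [0.5381, -0.1324, 0.398]
orientation: [179.9, -0.0, -99.1]
force: [-0.7, 0.9, -0.5]
opening: 0.0002
gripper_force: 0.0
0.0732220415581393 0.0003853284536079757 0.39804698106945635
```

View pics/w7.png

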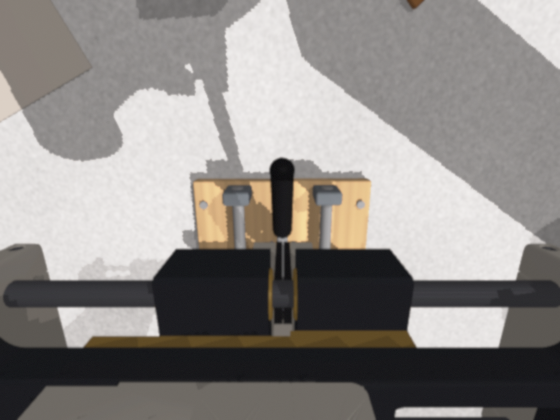

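The picture shows the grip at column 282, rows 160–237, in line with the tool. I'll press down along the arc to θ≈0.8, well short of the expected nip near 0.93.

```bash
python3 -m handwheel '[[-1,0,0,0.9,0,0,0],[-1,0,0,0.9,0,0,0],[-1,0,0,0.6,0,0,0],[-1,0,0,0.33,0,0,0],[-1,0,0,0.33,0,0,0]]' | grep ^force
python3 -m handwheel '[[-1,0.104,0,0.172,0,0,0],[-1,0.104,0,0.172,0,0,0],[-1,0.09,0,0.18,0,0,0],[-1,0.09,0,0.18,0,0,0]]' | grep ^force
python3 - <<'E'
from h import *
read(4)
E
python3 -m handwheel '[[-1,0.066,0,0.19,0,0,0],[-1,0.066,0,0.19,0,0,0]]' | grep ^force
python3 - <<'E'
from h import *
read(4)
E
```

```text
force: [-0.3, -0.2, 2.3]
force: [-0.7, 0.7, 0.4]
[-0.6 -0.   0.6  0. ]
t 28.98 u 0.0818 z 0.3051 th 0.677 Fu 0.03 Fz 0.01 leverF -0.00
force: [-0.2, 0.4, 1.2]
[-0.7 -0.1 -0.2  0.2]
t 29.43 u 0.0850 z 0.2955 th 0.779 Fu 0.37 Fz -0.19 leverF -0.29
```

```bash
python3 -m handwheel '[[-1,0.05,0,0.19,0,0,0]]' | grep ^force
python3 -m handwheel '[[-1,0.04,0,0.19,0,0,0]]' | grep ^force
python3 - <<'E'
from h import *
read(5)
E
```

```text
force: [-0.7, -0.0, 0.5]
force: [0.7, -0.0, -0.3]
[-0.2 -0.4 -0.2 -0.2 -0. ]
t 29.93 u 0.0872 z 0.2861 th 0.876 Fu -0.07 Fz -0.20 leverF -0.17
```

```bash
python3 -m handwheel '[[-1,0.04,0,0.16,0,0,0]]' | grep ^force
python3 - <<'E'
from h import *
read(4)
E
python3 -m handwheel '[[-1,0.02,0,0.12,0,0,0]]' | grep ^force
python3 - <<'E'
from h import *
read(6)
E
```

```text
force: [0.3, 2.7, 1.2]
[ 1.2  1.   0.3 -0.3]
t 30.25 u 0.0882 z 0.2821 th 0.917 Fu -0.07 Fz 0.54 leverF 0.54
force: [-0.7, 1.5, 3.1]
[3.1 1.9 0.6 1.3 1.  1.2]
t 30.68 u 0.0887 z 0.2792 th 0.948 Fu -0.68 Fz 1.54 leverF 1.61
```

```bash
python3 -m handwheel '[[-1,0.01,0,0.1,0,0,0]]' | grep ^force
python3 - <<'E'
from h import *
read(6)
E
```

```text
force: [-0.8, 1.5, 6.1]
[4.1 3.3 2.5 3.4 2.9 3.2]
t 31.10 u 0.0890 z 0.2767 th 0.972 Fu -0.90 Fz 3.24 leverF 3.30
```

```bash
python3 -m handwheel '[[-1,0.01,0,0.07,0,0,0]]' | grep ^force
python3 - <<'E'
from h import *
read(8)
E
```

```text
force: [-2.3, 1.4, 6.8]
[6.6 4.  5.1 3.9 3.3 5.4 4.  3.4]
t 31.62 u 0.0892 z 0.2750 th 0.990 Fu -1.22 Fz 4.47 leverF 4.54
```

```bash
python3 -m handwheel '[[-1,0,0,0.012,0,0,0],[-1,0,0,0.012,0,0,0],[-1,0,0,0,0,0,0]]' | grep ^force
python3 - <<'E'
from h import *
read(10)
E
```

```text
force: [-2.1, 1.8, 7.4]
[6.8 6.5 6.1 6.1 6.3 6.8 5.4 6.  5.9 5.7]
t 32.50 u 0.0892 z 0.2746 th 0.994 Fu -1.29 Fz 6.16 leverF 6.21
```

It is firm with the handle level (θ≈0.994), so I'll stop pressing, rise clear and check.

```bash
python3 -m handwheel '[[-1,0,0,-0.4,0,0,0],[-1,0,0,-1,0,0,0],[-1,0,0,-1,0,0,0],[-1,0,0,-1,0,0,0],[-1,0,0,-1,0,0,0]]' | grep -E 'pos|force'
python3 -m handwheel '[[-1,0.5,0,-1,0,0,0],[-1,1,0,-0.5,0,0,0],[-1,1,0,0,0,0,0],[-1,1,0,0,0,0,0],[-1,0,0,0,0,0,0]]' | grep -E 'pos|force|clock'
python3 - <<'E'
from h import *
s=cam('wrist')['color'][:,:,::-1];t=cam('side')['color'][165:300,240:360,::-1]
t=cv2.resize(t,(373,420),interpolation=2);cv2.imwrite('pics/f.png',np.hstack([s[:,130:],t[:,:370]]))
E
```

```text
tool_pos: [0.5349, -0.1482, 0.3854]
force: [0.5, -0.1, -0.8]
gripper_force: 0.0
clock: 33.75
tool_pos: [0.5211, -0.2358, 0.4218]
force: [-0.9, -0.0, 0.6]
gripper_force: 0.0
```

View pics/f.png

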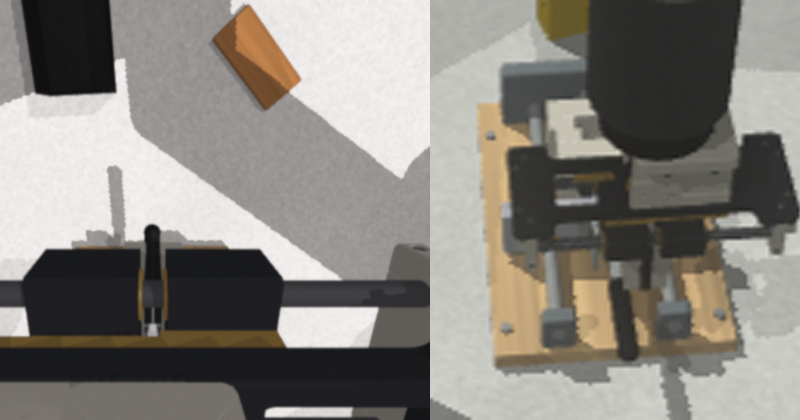

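The lever lies down over the board, its grip running from (615,285) to (628,352) in the side crop. The gripper is clear and the mould still stands in place. I'll hand in.

```bash
python3 -c "
from plant import *
print(close_job())"
```

```text
the job is handed in; nothing more can be done
None
```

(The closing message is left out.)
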